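Seat the spring cap of the peg jar and hold it home

ROBOT

A 6-joint arm with a two-finger parallel gripper is mounted at the origin on the work surface. World frame = base frame: x ahead of the robot, y to its left, z up, the work surface at z = 0. Lengths are in m, angles in rad, forces in N, time in s.
With the tool pointing down it reaches from about 0.35 to 0.85 m from the base axis. Payload 8.1 kg.
Tool frame: the origin (TCP) lies at the very end of the fingers, on their centre line; the grasp point (between the pads) lies 19 mm behind it; z points along the fingers, y is the direction in which the jaws open and shut (so a half turn about z gives the same grasp; the last joint's range is limited). The gripper opens to 93 mm and grips with 3 to 60 N. Pads are 15 mm wide; open, the fingers measure 128 mm over their backs; the gripper's body (75 mm by 188 mm) begins 65 mm behind the grasp point.
Start: joints at [-1.253, 0.13, 1.488, -0, 1.523, -0.085], TCP at [0.235, -0.552, 0.219] pointing down, gripper open.
Joint ranges: [-2.96, 2.96], [-0.89, 2.26], [0.02, 2.5], [-1.34, 4.48], [0, 2.73], [-2.66, 2.66]. Speed limits (rad/s): [2.39, 2.39, 2.79, 3.14, 3.14, 3.14].

INTERFACE

Orientations are given as a rotation vector (axis times angle).
In Python, from plant import robot gives the robot as it stands.
- The arm moves only by the shell command python3 -m pendant 'ROWS' [OPENING] [FORCE]. ROWS is JSON, a list of rows, each an object with "delta_pos": the shift along the tool's x, y, z in m, a list of three; "spin": the turn about the tool's z in rad. In form: [{"delta_pos": [dx, dy, dz], "spin": spin}, ...]. A call has 1 to 10 rows; each row is the pose to reach, as a shift and turn from the pose measured when the call began, along the tool's axes at that moment; what a row does not reach only later rows make up. A row lasts 1/10 s, in which the tool goes at most 50 mm and 8.59 degrees, less where a joint would pass 70% of its speed; a pose out of reach is approached as far as the arm can. A call with a gripper value outside its range is refused whole. OPENING is the closure, from -1 (fully open) to 1 (shut), set as the call begins (- or left out, the last holds). The fingers move at their own pace and stop on an object; FORCE is the grip in N (left out, the last holds). Time passes only in rows, so rows that repeat a pose let the fingers close. It gives the time, the measured TCP pose, the force and the opening at its end, in the units of the state.
- robot.read_state(): the state, without advancing time (a new reading comes with each control period).
- robot.read_camera(name): name is "scene" or "top"; returns a dict with "color" (400x640x3 uint8, blue, green, red), "camera_matrix" (3x3 intrinsics, pixels), "R" (3x3) and "t" (3): a world point X has camera coordinates R X + t. Camera axes: x right, y down, z forward; pixel columns grow to the right and rows downward; lengths in m; the calibration is good to about 2 mm. A picture is of the moment at which its call begins. There is no depth.
- robot.close_job(): hands the job in, once; it reports no verdict.
Trained networks look in the newest picture that a camera, given by its name, has taken for a name from the list of things; names that differ only in an ending like _2 or _b are one class to them, and where a whole thing is asked for, a point or a joint stands for the part that bears it (a point fixed in the world has none). Each returns a list of dicts, best first, with "score" (0 to 1); they miss things now and then, are a little off and sometimes report something else, mostly with a low value. They report only what shows in the picture. A call takes as long as a camera call. They do not tell look-alikes from the thing itself.
- robot.outline_of(camera, label): "mask" (400x640 bool, what is visible of it).
- robot.mark_of(camera, label): "location" ([x, y, z] in m, in the coordinates of the camera as it stood for that picture, good to about 4 mm: a listed point, or the origin of a listed thing).
The state is a dict: "t": time; "q": joint angles; "dq": joint speeds; "joint_torque": joint torques, N m; "tool_pos": TCP position; "orientation": TCP orientation; "force": force on the tool from outside, world axes, zero at the start; "wrist_torque": the same for the moment, N m; "opening": finger opening in m.
Only numpy, scipy, OpenCV 4.12 (cv2) and the standard library are available. Lean on these libraries where they do the work, as an engineer would, in place of code of your own. Each camera call takes 0.05 s, during which the arm holds its last target.

TASK

Fold the stiff wooden cover of the games caddy back until it stands straight upright, clear of the peg jar. Then turn the jar's knurled cap clockwise (seen from above) until the hidden keyway inside it finds the pin on the jar's neck, push it fully home against its spring, and finish while still holding it pushed home, without letting go, so that I can slip the locking clip in. Leave the checkers board, the screw-top jar and the blue bin where they are.

Things in the scene. Friction and masses are not known exactly. Their poses are not given: they have to be found in the camera images.
- caddy: Plywood caddy, fixed. Origin on the table under the axis of the glass peg jar (84 mm wide, fixed in it); z up. Base 200 mm along x, y from -85 to +130 mm, 12 mm thick; rims to 34 mm height on three sides; on the +y side an upright board (160 mm along x, 12 mm thick, centred at y = +110, to 78 mm height) bears the cover's hinge, which runs along the caddy's x.
- shoulder (a point): On the jar axis at the height of the jar's flat steel shoulder (66 mm wide), 70 mm above the table: the cap is home when its lower rim rests on it. Above it a 30 mm wide steel neck rises inside the cap, with one pin pointing outwards, hidden by the cap. It tells nothing of the pin's direction.
- cover (a joint): Angle of the plywood cover (130 mm along the hinge, 130 mm from hinge axis to free edge, 8 mm thick) in rad: 0 = straight upright, positive = leaning over the jar (to the caddy's -y), negative = leaning away. Starts at 0.35 to 0.65; stops at 0.8 and -0.7. Stiff hinge: it stays where it is left; about 2 N at the free edge moves it.
- hinge_mid (a point): Middle of the cover's hinge axis: 110 mm to the +y side of the jar axis, 85 mm above the table. The axis runs along the caddy's x.
- cover_edge (a point): Middle of the cover's free edge, 130 mm from the hinge axis, in mid thickness.
- cap: Knurled grey plastic cap of the jar, loose, 70 g: upright cylinder 53 mm wide over the knurls, 44 mm tall, closed flat top. Origin at the centre of its lower rim, z up. Starts on a spring plunger, rim 83 mm above the table. Unaligned it is stopped by the pin 3 mm down; aligned it goes 13 mm down to home (rim at 70 mm). Spring: 4 N at the start, 10 N at home; lifts the cap if let go.
- cap_top (a point): Centre of the cap's flat top, 44 mm above its lower rim: 127 mm above the table at the start, 114 mm at home. The hidden keyway clears the pin within about 0.15 rad either side of the right angle, which lies 0.3 to 1.2 rad clockwise (seen from above) of the start, to be found by feel: no listed axis shows it. Radial play on the neck 1.5 mm.
- board: Round wooden Chinese checkers board lying flat, 240 mm in diameter, 16 mm thick, loose; origin at the centre of its underside. Leave alone.
- screw_jar: Closed glass jar with a steel screw-top lid, 70 mm in diameter, 110 mm tall, loose; origin at the centre of its underside. Leave alone.
- bin: Blue plastic bin with a tilted-out front, 170 x 160 mm and 100 mm tall, its front reaching 130 mm to its -x side, loose; origin under its centre. Leave alone.
There are look-alikes about, which are no part of the job. What is meant by the cap is not green, purple or red, and is the smaller of those in its own colour.

How it is judged:
By the outcome, as a careful person would: the job done as asked, in the order asked, and still so for the second after the job is handed in, while the arm keeps its last pose, push and grip.
It also fails if it takes over 51 s, if anything falls off the work surface, if the arm or the gripper's body presses on something with over 40 N, if the wrist force passes 120 N, or if a joint passes its speed limit or range.

## Working session

There is one attempt and no reset: what is moved stays moved. The work goes in short steps, Python scripts to look and compute and a shell command to move; the robot and the scene stay as the last step left them, time stands still between calls to the robot, and variables do not carry over. Pictures are saved under pics/ and viewed, and the job is handed in when it is done.

```bash
ls; mkdir -p pics; cat > h.py <<'E'
from plant import robot
import numpy as np, cv2
def w(c,p): return c["R"].T@(np.array(p)-c["t"])
def proj(c,X):
    p=c["camera_matrix"]@(c["R"]@np.array(X)+c["t"]); return p[:2]/p[2]
E
python3 - <<'E'
from h import *
s=robot.read_state(); print(s)
for n in("scene","top"):
    c=robot.read_camera(n); cv2.imwrite(f"pics/{n}0.png",c["color"])
    print(n,"campos",-c["R"].T@c["t"])
    for l in("caddy","shoulder","hinge_mid","cover_edge","cap","cap_top","board","screw_jar","bin"):
        for m in robot.mark_of(n,l)[:4]: print(l,round(m["score"],2),w(c,m["location"]).round(3),proj(c,w(c,m["location"])).round())
E
```

```text
pics
{'t': 0.0, 'q': array([-1.25338098e+00,  1.31162490e-01,  1.48924505e+00,  3.44752676e-05,
        1.52301358e+00, -8.54047505e-02]), 'dq': array([-6.59481481e-04, -3.99787043e-04, -5.62925645e-05,  3.45708628e-04,
       -6.23697049e-05, -1.25476366e-04]), 'joint_torque': array([ 4.16020730e-04, -5.59843862e+01, -4.91761923e+01,  7.70802959e-02,
        3.60810512e-02, -1.57886420e-04]), 'tool_pos': array([ 0.23506283, -0.55142801,  0.21760546]), 'orientation': array([-3.07630398e+00, -6.28112277e-01,  2.78549772e-04]), 'force': array([-0.00992463,  1.2164972 ,  0.19649532]), 'wrist_torque': array([-0.02351957,  0.01655014,  0.03380898]), 'opening': 0.0929196905783927}
scene campos [ 1.40279573 -0.04542046  0.79281884]
shoulder 0.6 [0.524 0.077 0.07 ] [337. 215.]
hinge_mid 0.88 [0.525 0.186 0.089] [377. 209.]
hinge_mid 0.31 [0.526 0.077 0.066] [338. 216.]
cover_edge 0.72 [0.524 0.138 0.205] [363. 174.]
cap 0.89 [ 0.346 -0.001  0.002] [307. 197.]
cap 0.89 [ 0.539 -0.073  0.002] [284. 238.]
cap 0.75 [0.527 0.08  0.08 ] [339. 213.]
cap 0.6 [ 0.707  0.035 -0.001] [327. 283.]
cap_to
[... 566 characters left out ...]
.137 0.204] [273. 212.]
cover_edge 0.37 [0.53  0.078 0.088] [297. 215.]
cap 0.86 [0.532 0.078 0.087] [297. 215.]
cap 0.83 [ 0.347 -0.008  0.002] [329. 280.]
cap 0.66 [ 0.337  0.09  -0.001] [295. 285.]
cap 0.64 [ 0.54  -0.071  0.001] [348. 213.]
cap_top 0.76 [ 0.344 -0.006  0.063] [329. 282.]
cap_top 0.73 [0.53  0.076 0.128] [298. 214.]
cap_top 0.59 [ 0.541 -0.072  0.045] [350. 212.]
cap_top 0.57 [0.708 0.036 0.06 ] [311. 154.]
board 0.75 [0.533 0.073 0.126] [299. 213.]
board 0.6 [ 0.571 -0.404  0.001] [460. 200.]
screw_jar 0.83 [ 0.787 -0.083 -0.002] [349. 132.]
screw_jar 0.32 [0.53  0.078 0.073] [297. 216.]
bin 0.69 [ 0.575  0.494 -0.001] [156. 207.]
bin 0.58 [0.533 0.074 0.127] [298. 213.]
```

View pics/scene0.png

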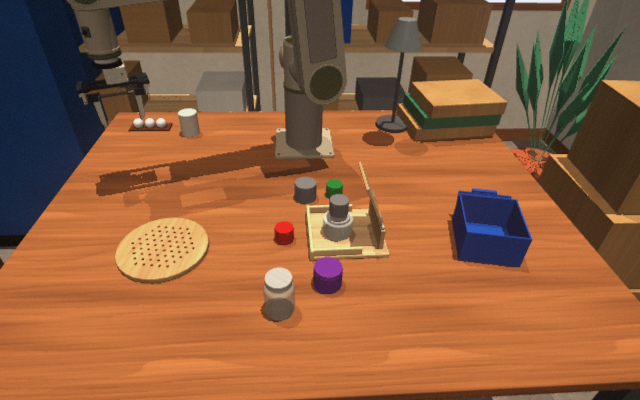

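View pics/top0.png

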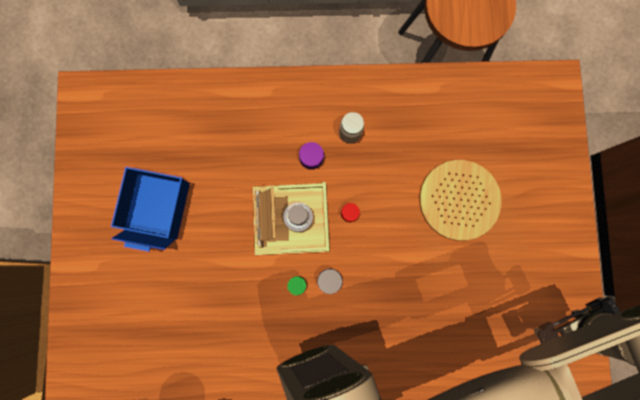

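```bash
python3 - <<'E'
import cv2
a=cv2.imread("pics/scene0.png")[120:320,240:440]; b=cv2.imread("pics/top0.png")[110:310,220:420]
cv2.imwrite("pics/z0.png",cv2.resize(cv2.hconcat([a,b]),(800,400),interpolation=cv2.INTER_CUBIC))
E
```

```text
(no output)
```

View pics/z0.png

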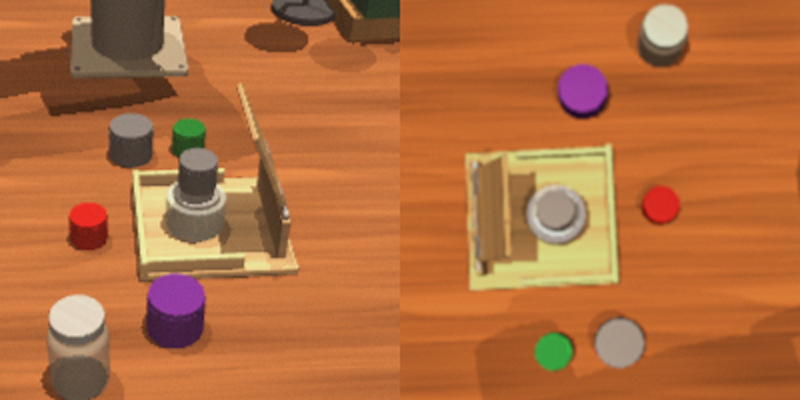

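The cap is the grey one on the jar (scene ≈ (338,198), top ≈ (298,214)). The larger grey cap at top (329,282) is a look-alike. The cover leans over to about y = 0.138, z = 0.205, roughly 0.39 rad. Next I'll refine the yaw and work out the approach.

```bash
cat >> h.py <<'E'
from scipy.spatial.transform import Rotation as Ro
def go(target,jaw=None):
    s=robot.read_state(); R=Ro.from_rotvec(s["orientation"]).as_matrix()
    d=R.T@(np.array(target)-s["tool_pos"]); a=np.arctan2(R[1,1],R[0,1])
    print("t",round(s["t"],2),"pos",s["tool_pos"].round(4),"jaw",round(a,3),"F",s["force"].round(1),"open",round(s["opening"],4),"tz",R[:,2].round(3))
    print("delta",d.round(4),"spin",None if jaw is None else round(((a-jaw)+np.pi)%(2*np.pi)-np.pi,3), "q6",s["q"][5].round(2))
def bp(c,u,v,z):
    d=c["R"].T@np.linalg.inv(c["camera_matrix"])@[u,v,1]; o=-c["R"].T@c["t"]
    return o+d*(z-o[2])/d[2]
E
python3 - <<'E'
from h import *
c=robot.read_camera("top")
ms=robot.outline_of("top","caddy")
print([ (round(m["score"],2),m["mask"].sum()) for m in ms])
z=lambda u,v:(220+u/2-.25,110+v/2-.25)
for n,(u,v) in dict(TL=(467,155),BL=(472,290),TR=(612,147),BR=(617,283)).items(): print(n,bp(c,*z(u,v),0.03 if n[1]=="R" else .012).round(4))
for m in ms[:2]:
    cn=max(cv2.findContours(m["mask"].astype(np.uint8),0,1)[0],key=cv2.contourArea)
    r=cv2.minAreaRect(cn); print(r,[bp(c,*p,0.02)[:2].round(3) for p in cv2.boxPoints(r)])
# cap top via outline, both cams
for n in("top","scene"):
    c=robot.read_camera(n)
    for m in robot.mark_of(n,"cap_top"):
        X=w(c,m["location"])
        if abs(X[0]-.528)<.03 and abs(X[1]-.077)<.03: print(n,X.round(4),bp(c,*proj(c,X),.127).round(4))
go([.528,.085,.235],0.03)
E
```

```text
[]
TL [ 0.6083 -0.3826  0.012 ]
BL [ 0.4104 -0.3775  0.012 ]
TR [ 0.6119 -0.5904  0.03  ]
BR [ 0.4145 -0.5816  0.03  ]
top [0.5312 0.0753 0.1252] [0.531  0.0753 0.127 ]
scene [0.5259 0.0767 0.1288] [0.5234 0.077  0.127 ]
t 1.3 pos [ 0.2352 -0.552   0.2186] jaw -1.168 F [-0.3 -0.1 -0.1] open 0.093 tz [ 0.  0. -1.]
delta [ 0.519  -0.4712 -0.0163] spin -1.198 q6 -0.09
```

```bash
python3 - <<'E'
from h import *
c=robot.read_camera("top"); print(c["R"].round(3))
z=lambda u,v:(220+(u-400)/2-.25,110+v/2-.25)
P={}
for n,(u,v) in dict(TL=(467,155),BL=(472,290),TR=(612,147),BR=(617,283)).items(): P[n]=bp(c,*z(u,v),0.03 if n[1]=="R" else .012); print(n,P[n].round(4))
a=lambda d:round(float(np.arctan2(d[1],d[0])),3)
print(a(P["TL"]-P["BL"]),a(P["TR"]-P["BR"]),a(P["TL"]-P["TR"])-1.571,a(P["BL"]-P["BR"])-1.571)
E
```

```text
[[-0.027 -1.     0.01 ]
 [-0.991  0.026 -0.13 ]
 [ 0.13  -0.013 -0.991]]
TL [0.6235 0.2063 0.012 ]
BL [0.4262 0.2014 0.012 ]
TR [ 0.627  -0.0064  0.03  ]
BR [ 0.4301 -0.0075  0.03  ]
0.025 0.006 0.016000000000000014 0.018000000000000016
```

```bash
python3 -m pendant '[{"delta_pos":[0.519,-0.471,-0.016],"spin":-1.18},{"delta_pos":[0.519,-0.471,-0.016],"spin":-1.18},{"delta_pos":[0.519,-0.471,-0.016],"spin":-1.18},{"delta_pos":[0.519,-0.471,-0.016],"spin":-1.18},{"delta_pos":[0.519,-0.471,-0.016],"spin":-1.18},{"delta_pos":[0.519,-0.471,-0.016],"spin":-1.18},{"delta_pos":[0.519,-0.471,-0.016],"spin":-1.18},{"delta_pos":[0.519,-0.471,-0.016],"spin":-1.18},{"delta_pos":[0.519,-0.471,-0.016],"spin":-1.18},{"delta_pos":[0.519,-0.471,-0.016],"spin":-1.18}]' 1 10
python3 -c "
from h import *
go([.528,.085,.235],0.016)"
```

```text
t: 2.35
tool_pos: [0.4446, -0.0959, 0.2305]
orientation: [2.207, 2.234, 0.001]
force: [1.1, -1.4, 0.8]
opening: 0.0179
t 2.35 pos [ 0.4446 -0.0959  0.2305] jaw 0.012 F [ 1.1 -1.4  0.8] open 0.0179 tz [ 0.001 -0.    -1.   ]
delta [ 0.1799  0.0856 -0.0044] spin -0.004 q6 -0.34
```

```bash
python3 -m pendant '[{"delta_pos":[0.18,0.085,-0.004],"spin":0},{"delta_pos":[0.18,0.085,-0.004],"spin":0},{"delta_pos":[0.18,0.085,-0.004],"spin":0},{"delta_pos":[0.18,0.085,-0.004],"spin":0},{"delta_pos":[0.18,0.085,-0.004],"spin":0},{"delta_pos":[0.18,0.085,0.05],"spin":0},{"delta_pos":[0.18,0.085,0.05],"spin":0},{"delta_pos":[0.18,0.085,0.05],"spin":0}]'
python3 - <<'E'
from h import *
c=robot.read_camera("scene");cv2.imwrite("pics/s1.png",cv2.resize(c["color"][100:300,240:440],(600,600)))
go([.528,.16,.185],0.016)
E
```

```text
t: 3.15
tool_pos: [0.5258, 0.0845, 0.1792]
orientation: [-2.207, -2.233, 0.005]
force: [0.0, -0.1, -0.9]
opening: 0.0004
t 3.2 pos [0.5272 0.0845 0.1812] jaw 0.011 F [ 0.6 -0.2  0.4] open 0.0005 tz [ 0.    -0.001 -1.   ]
delta [ 0.0755  0.0017 -0.0039] spin -0.005 q6 0.05
```

View pics/s1.png

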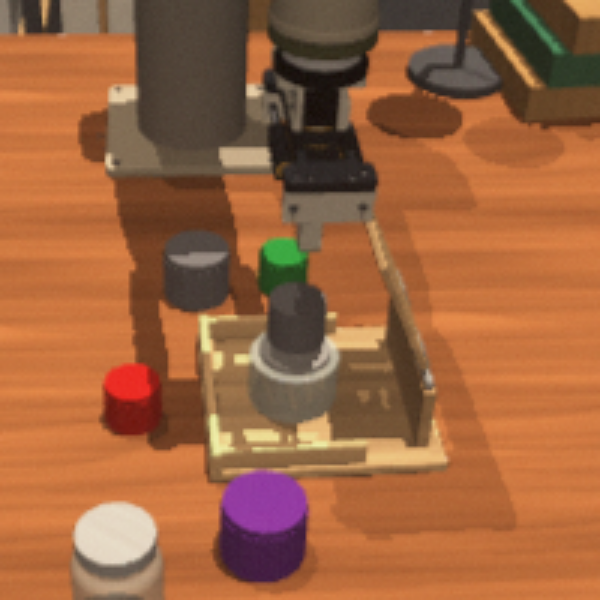

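```bash
python3 - <<'E'
from h import *
c=robot.read_camera("scene")
im=cv2.resize(c["color"][150:210,320:390],None,fx=10,fy=10,interpolation=cv2.INTER_CUBIC)
p=robot.read_state()["tool_pos"]
for dz in (0,.019,.04,.06,.084):
  for dx in(0,.0175):
    u,v=proj(c,p+[dx,0,dz]); print(dz,dx,u.round(1),v.round(1)); cv2.circle(im,(int((u-320+.5)*10),int((v-150+.5)*10)),4,(0,0,255) if dx else (0,255,0),-1)
cv2.imwrite("pics/s2.png",im)
E
```

```text
0 0 342.5 182.5
0 0.0175 343.3 186.4
0.019 0 342.9 176.5
0.019 0.0175 343.7 180.3
0.04 0 343.4 169.6
0.04 0.0175 344.2 173.4
0.06 0 343.9 163.0
0.06 0.0175 344.6 166.7
0.084 0 344.4 154.8
0.084 0.0175 345.2 158.5
```

View pics/s2.png

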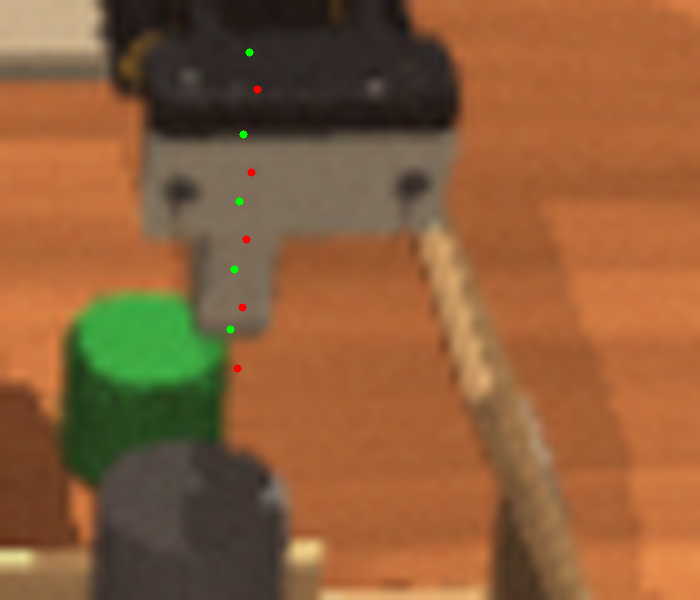

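```bash
python3 -m pendant '[{"delta_pos":[0,0,-0.015],"spin":0},{"delta_pos":[0.02,0,-0.015],"spin":0},{"delta_pos":[0.04,0,-0.015],"spin":0},{"delta_pos":[0.05,0,-0.015],"spin":0},{"delta_pos":[0.06,0,-0.015],"spin":0},{"delta_pos":[0.07,0,-0.015],"spin":0},{"delta_pos":[0.078,0,-0.015],"spin":0},{"delta_pos":[0.082,0,-0.015],"spin":0},{"delta_pos":[0.082,0,-0.015],"spin":0}]'
python3 - <<'E'
from h import *
c=robot.read_camera("scene");cv2.imwrite("pics/s3.png",cv2.resize(c["color"][130:260,300:430],(600,600),interpolation=cv2.INTER_CUBIC))
go([.528,.175,.196],0.016)
for n in("scene","top"):
    c=robot.read_camera(n)
    for l in("hinge_mid","cover_edge"):
        for m in robot.mark_of(n,l)[:2]: print(n,l,round(m["score"],2),w(c,m["location"]).round(4))
E
```

```text
t: 4.15
tool_pos: [0.5269, 0.1671, 0.197]
orientation: [2.207, 2.233, 0.002]
force: [-0.6, -0.1, 0.2]
opening: 0.0002
t 4.2 pos [0.5268 0.1668 0.1969] jaw 0.012 F [ 0.4  0.4 -0.1] open 0.0004 tz [ 0.002 -0.    -1.   ]
delta [0.0082 0.0013 0.0009] spin -0.004 q6 0.2
scene hinge_mid 0.68 [0.5269 0.188  0.0876]
scene cover_edge 0.95 [0.521  0.1799 0.2167]
top hinge_mid 0.7 [0.5262 0.188  0.0842]
top cover_edge 0.75 [0.5289 0.0749 0.0733]
top cover_edge 0.32 [ 0.7864 -0.0858 -0.002 ]
```

View pics/s3.png

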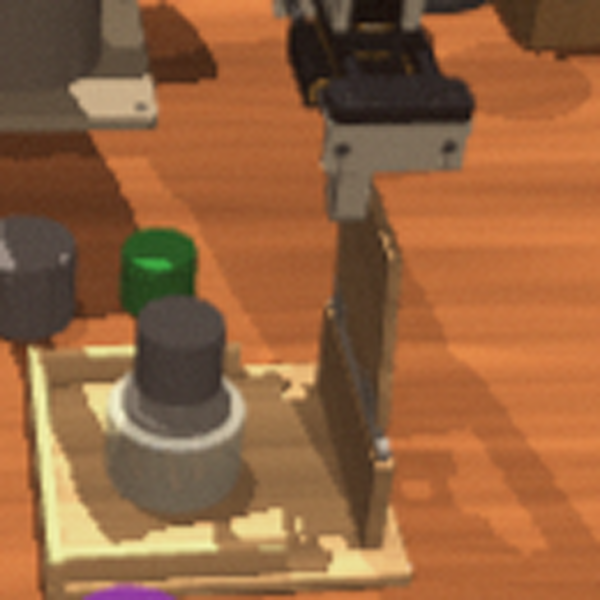

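```bash
python3 -m pendant '[{"delta_pos":[0.003,0,0],"spin":0},{"delta_pos":[0.006,0,0],"spin":0},{"delta_pos":[0.0085,0,0],"spin":0},{"delta_pos":[0.0085,0,0],"spin":0},{"delta_pos":[0.0085,0,0],"spin":0}]'
python3 - <<'E'
from h import *
go([.528,.1755,.196],0.016)
for n in("scene","top","scene"):
    c=robot.read_camera(n)
    for l in("hinge_mid","cover_edge"):
        for m in robot.mark_of(n,l)[:2]: print(n,l,round(m["score"],2),w(c,m["location"]).round(4))
cv2.imwrite("pics/s4.png",cv2.resize(c["color"][130:260,300:430],(600,600),interpolation=cv2.INTER_CUBIC))
E
```

```text
t: 5.0
tool_pos: [0.5269, 0.1751, 0.1971]
orientation: [2.208, 2.233, 0.003]
force: [0.4, 0.3, -0.3]
opening: 0.0005
t 5.0 pos [0.5269 0.1751 0.1971] jaw 0.011 F [ 0.4  0.3 -0.3] open 0.0005 tz [ 0.002 -0.    -1.   ]
delta [0.0004 0.0011 0.0011] spin -0.005 q6 0.22
scene hinge_mid 0.96 [0.5254 0.1881 0.0865]
scene cover_edge 0.78 [0.5242 0.192  0.2134]
top hinge_mid 0.89 [0.5274 0.1888 0.0839]
scene hinge_mid 0.87 [0.5275 0.1878 0.0869]
scene hinge_mid 0.73 [0.531  0.0788 0.0795]
scene cover_edge 0.65 [0.5226 0.1908 0.2126]
scene cover_edge 0.16 [0.527  0.0806 0.0785]
```

View pics/s4.png

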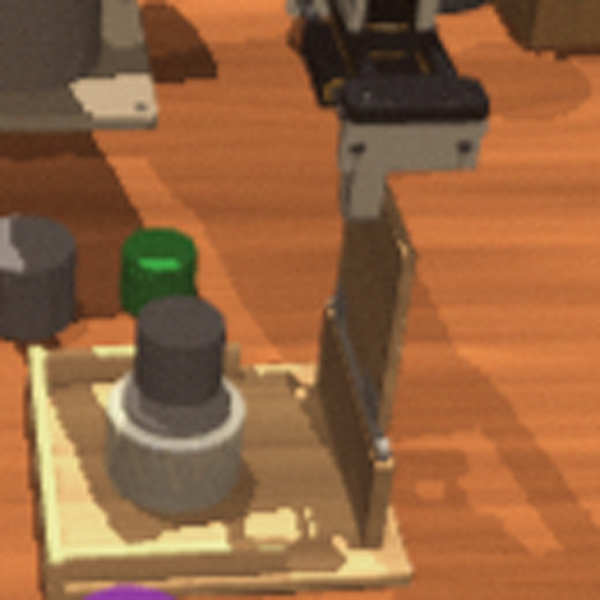

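```bash
python3 - <<'E'
from h import *
c=robot.read_camera("scene"); k=6
im=cv2.resize(c["color"][150:245,345:415],None,fx=k,fy=k,interpolation=cv2.INTER_CUBIC)
f=lambda X:tuple(int(a) for a in ((proj(c,X)-[345,150]+.5)*k))
hx,hy=.527+.065,.1875+.065*.016
for th,col in((0,(0,255,0)),(.06,(0,0,255)),(-.06,(255,0,0))):
    for off in(-.004,.004):
        d=np.array([0,-np.sin(th),np.cos(th)]); n=np.array([0,np.cos(th),np.sin(th)])
        a=np.array([hx,hy,.085])+off*n
        cv2.line(im,f(a),f(a+.13*d),col,1)
cv2.imwrite("pics/s5.png",im)
E
```

```text
(no output)
```

View pics/s5.png

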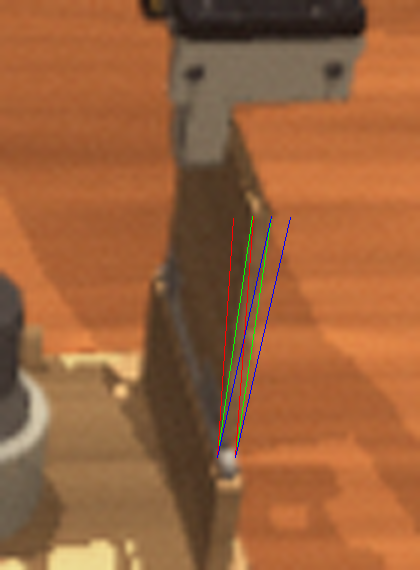

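```bash
python3 -m pendant '[{"delta_pos":[-0.03,0,0],"spin":0},{"delta_pos":[-0.07,0,0],"spin":-0.1},{"delta_pos":[-0.098,0.001,0.02],"spin":-0.25},{"delta_pos":[-0.098,0.001,0.04],"spin":-0.4},{"delta_pos":[-0.098,0.001,0.04],"spin":-0.55},{"delta_pos":[-0.098,0.001,0.04],"spin":-0.65},{"delta_pos":[-0.098,0.001,0.04],"spin":-0.65},{"delta_pos":[-0.098,0.001,0.04],"spin":-0.65}]' -1 40
python3 - <<'E'
from h import *
go([.528,.077,.095],.66)
for n in("scene","top"):
    c=robot.read_camera(n);cv2.imwrite(f"pics/{n}6.png",cv2.resize(c["color"][130:260,240:430] if n=="scene" else c["color"][150:280,220:380],None,fx=4,fy=4,interpolation=cv2.INTER_CUBIC))
    for l in("cap","cap_top","cover_edge","hinge_mid"):
        for m in robot.mark_of(n,l):
            X=w(c,m["location"])
            if abs(X[0]-.528)<.03 and abs(X[1]-.13)<.08: print(n,l,round(m["score"],2),X.round(4))
E
```

```text
t: 6.3
tool_pos: [0.5293, 0.0768, 0.1574]
orientation: [1.384, 2.817, 0.001]
force: [0.5, -0.5, 0.4]
opening: 0.0598
t 6.3 pos [0.5293 0.0768 0.1574] jaw 0.658 F [ 0.5 -0.5  0.4] open 0.0598 tz [ 0.003 -0.    -1.   ]
delta [ 0.0011 -0.001   0.0624] spin -0.002 q6 -0.61
scene cap 0.84 [0.5333 0.0792 0.0777]
scene cap_top 0.97 [0.5274 0.0764 0.1323]
scene cover_edge 0.93 [0.5227 0.1911 0.2173]
scene hinge_mid 0.58 [0.5265 0.1876 0.0893]
top cap 0.23 [0.5273 0.1909 0.2158]
top cover_edge 0.57 [0.5279 0.1874 0.2158]
top hinge_mid 0.78 [0.5269 0.1882 0.0874]
```

View pics/scene6.png

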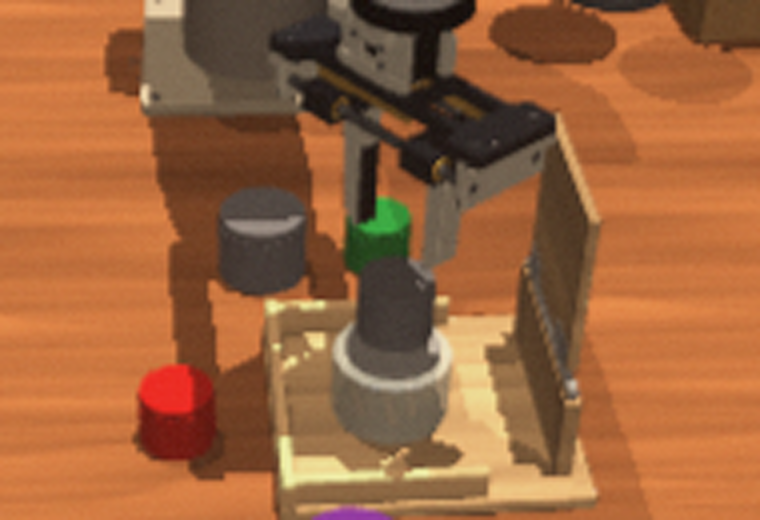

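```bash
python3 -m pendant '[{"delta_pos":[0.001,-0.001,0],"spin":0},{"delta_pos":[0.001,-0.001,0],"spin":0},{"delta_pos":[0.001,-0.001,0.01],"spin":0},{"delta_pos":[0.001,-0.001,0.025],"spin":0},{"delta_pos":[0.001,-0.001,0.04],"spin":0},{"delta_pos":[0.001,-0.001,0.055],"spin":0},{"delta_pos":[0.001,-0.001,0.063],"spin":0},{"delta_pos":[0.001,-0.001,0.063],"spin":0}]'
python3 - <<'E'
from h import *
go([.528,.077,.094],.66)
for n in("scene","top"):
    c=robot.read_camera(n);cv2.imwrite(f"pics/{n}7.png",cv2.resize(c["color"][130:260,270:430] if n=="scene" else c["color"][150:280,220:380],None,fx=4,fy=4,interpolation=cv2.INTER_CUBIC))
E
```

```text
t: 7.6
tool_pos: [0.5264, 0.0769, 0.0919]
orientation: [-1.381, -2.821, 0.002]
force: [-0.7, -0.1, 0.6]
opening: 0.0927
t 7.6 pos [0.5264 0.0769 0.0919] jaw 0.661 F [-0.7 -0.1  0.6] open 0.0927 tz [-0.001 -0.001 -1.   ]
delta [-0.0009  0.0014 -0.0021] spin 0.001 q6 -0.61
```

View pics/scene7.png

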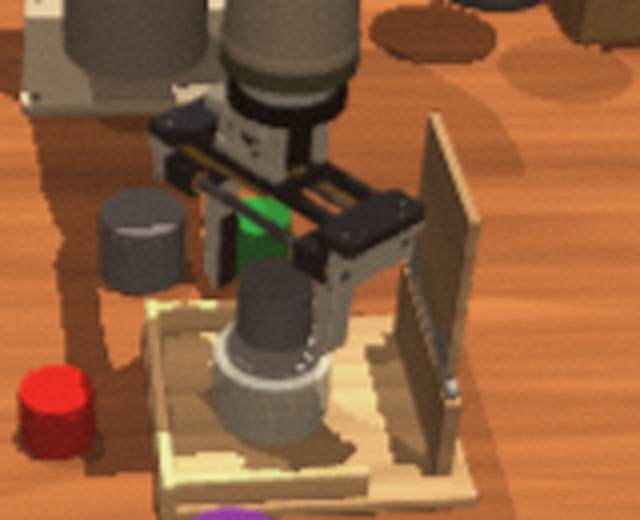

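View pics/top7.png

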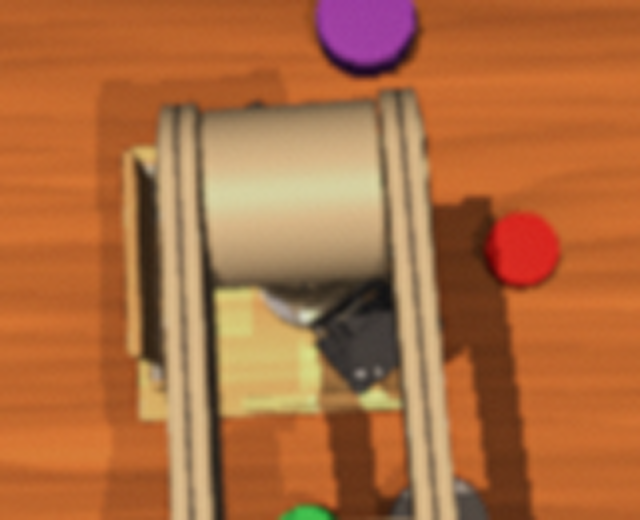

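```bash
python3 -m pendant '[{"delta_pos":[0,0.001,0],"spin":0},{"delta_pos":[0,0.001,0],"spin":0},{"delta_pos":[0,0.001,0],"spin":0},{"delta_pos":[0,0.001,0],"spin":0},{"delta_pos":[0,0.001,0],"spin":0},{"delta_pos":[0,0.001,0],"spin":0},{"delta_pos":[0,0.001,0],"spin":0}]' 1 40
python3 -c "
from h import *
go([.528,.077,.094],.66); print(robot.read_state()['wrist_torque'])"
```

```text
t: 8.4
tool_pos: [0.5287, 0.0776, 0.0943]
orientation: [1.38, 2.82, 0.001]
force: [-0.7, -0.9, 1.0]
opening: 0.0518
t 8.4 pos [0.5287 0.0776 0.0943] jaw 0.661 F [-0.7 -0.9  1. ] open 0.0518 tz [ 0.002 -0.    -1.   ]
delta [ 0.     -0.0009  0.0003] spin 0.001 q6 -0.61
[ 0.03037869 -0.1114838   0.00552551]
```

```bash
python3 -m pendant '[{"delta_pos":[0,0,0.002],"spin":0},{"delta_pos":[0,0,0.004],"spin":0},{"delta_pos":[0,0,0.006],"spin":0},{"delta_pos":[0,0,0.006],"spin":0}]'
python3 -c "
from h import *
import time
for i in range(3):
  go([.528,.077,.094],.66); robot.read_camera('top')
print(robot.read_state()['wrist_torque'])"
```

```text
t: 8.8
tool_pos: [0.5293, 0.0775, 0.0904]
orientation: [1.379, 2.819, 0.002]
force: [-8.5, -0.8, 20.2]
opening: 0.0513
t 8.8 pos [0.5293 0.0775 0.0904] jaw 0.661 F [-8.5 -0.8 20.2] open 0.0513 tz [ 0.003 -0.    -1.   ]
delta [ 0.0004 -0.0013 -0.0036] spin 0.001 q6 -0.61
t 8.85 pos [0.5293 0.0775 0.0905] jaw 0.661 F [-9.  -1.6 19.9] open 0.0517 tz [ 0.003 -0.    -1.   ]
delta [ 0.0004 -0.0013 -0.0036] spin 0.001 q6 -0.61
t 8.9 pos [0.5293 0.0775 0.0905] jaw 0.661 F [-8.1 -1.3 19.7] open 0.0518 tz [ 0.003 -0.    -1.   ]
delta [ 0.0004 -0.0013 -0.0035] spin 0.001 q6 -0.61
[-0.08572668  1.55103173  0.13163384]
```

```bash
python3 -m pendant '[{"delta_pos":[0,0,0.001],"spin":0.06},{"delta_pos":[0,0,0.001],"spin":0.12},{"delta_pos":[0,0,0.001],"spin":0.18},{"delta_pos":[0,0,0.001],"spin":0.24},{"delta_pos":[0,0,0.001],"spin":0.24}]'
python3 -c "
from h import *
go([.528,.077,.0905],.66); print(robot.read_state()['wrist_torque'])"
```

```text
t: 9.45
tool_pos: [0.5303, 0.0773, 0.0909]
orientation: [1.709, 2.63, 0.004]
force: [-2.3, -1.5, 10.6]
opening: 0.0518
t 9.45 pos [0.5303 0.0773 0.0909] jaw 0.419 F [-2.3 -1.5 10.6] open 0.0518 tz [ 0.006 -0.001 -1.   ]
delta [ 0.0006 -0.0022  0.0004] spin -0.241 q6 -0.37
[-0.17124446  0.35849083 -0.00754728]
```

```bash
python3 -m pendant '[{"delta_pos":[0.0005,-0.0012,0.0025],"spin":0.05},{"delta_pos":[0.0005,-0.0012,0.0025],"spin":0.1},{"delta_pos":[0.0005,-0.0012,0.0025],"spin":0.1}]'
python3 -c "
from h import *
go([.5285,.077,.0905],.66); print(robot.read_state()['wrist_torque'])"
```

```text
t: 9.75
tool_pos: [0.5301, 0.077, 0.0907]
orientation: [1.839, 2.538, 0.006]
force: [-5.5, -2.5, 16.9]
opening: 0.052
t 9.75 pos [0.5301 0.077  0.0907] jaw 0.317 F [-5.5 -2.5 16.9] open 0.052 tz [ 0.008 -0.001 -1.   ]
delta [ 0.0005 -0.0016  0.0002] spin -0.343 q6 -0.27
[-0.21705075  1.01735523  0.0176302 ]
```

```bash
python3 -m pendant '[{"delta_pos":[0.0003,-0.001,0.002],"spin":0.05},{"delta_pos":[0.0003,-0.001,0.002],"spin":0.1},{"delta_pos":[0.0003,-0.001,0.002],"spin":0.1}]'
python3 -c "
from h import *
go([.5285,.077,.0905],.66); print(robot.read_state()['wrist_torque'])"
python3 -m pendant '[{"delta_pos":[0.0003,-0.001,0.002],"spin":0.05},{"delta_pos":[0.0003,-0.001,0.002],"spin":0.1},{"delta_pos":[0.0003,-0.001,0.002],"spin":0.1}]'
python3 -c "
from h import *
go([.5285,.077,.0905],.66); print(robot.read_state()['wrist_torque'])"
```

```text
t: 10.05
tool_pos: [0.53, 0.0767, 0.0908]
orientation: [1.965, 2.44, 0.008]
force: [-5.5, -2.0, 16.5]
opening: 0.0518
t 10.05 pos [0.53   0.0767 0.0908] jaw 0.215 F [-5.5 -2.  16.5] open 0.0518 tz [ 0.01  -0.002 -1.   ]
delta [ 0.0006 -0.0014  0.0003] spin -0.445 q6 -0.16
[-0.16492389  1.08263043  0.03922759]
t: 10.35
tool_pos: [0.5297, 0.0766, 0.0908]
orientation: [2.085, 2.336, 0.01]
force: [-6.8, -1.7, 16.7]
opening: 0.0518
t 10.35 pos [0.5297 0.0766 0.0908] jaw 0.113 F [-6.8 -1.7 16.7] open 0.0518 tz [ 0.012 -0.002 -1.   ]
delta [ 0.0005 -0.0012  0.0003] spin -0.547 q6 -0.06
[-0.19452124  1.19995677  0.09238661]
```

```bash
python3 -m pendant '[{"delta_pos":[0.0003,-0.001,0.0015],"spin":0.05},{"delta_pos":[0.0003,-0.001,0.0015],"spin":0.1},{"delta_pos":[0.0003,-0.001,0.0015],"spin":0.15},{"delta_pos":[0.0003,-0.001,0.0015],"spin":0.15}]'
python3 -c "
from h import *
go([.5285,.077,.0905],.66); print(robot.read_state()['wrist_torque'])"
```

```text
t: 10.75
tool_pos: [0.5294, 0.0766, 0.0908]
orientation: [2.256, 2.171, 0.013]
force: [-4.2, -0.7, 12.0]
opening: 0.052
t 10.75 pos [0.5294 0.0766 0.0908] jaw -0.039 F [-4.2 -0.7 12. ] open 0.052 tz [ 0.013 -0.002 -1.   ]
delta [ 0.0004 -0.0009  0.0002] spin -0.699 q6 0.09
[-0.19860342  0.77365694  0.04974537]
```

```bash
python3 -m pendant '[{"delta_pos":[0,-0.0005,0.0015],"spin":0.05},{"delta_pos":[0,-0.0005,0.0015],"spin":0.1},{"delta_pos":[0,-0.0005,0.0015],"spin":0.15},{"delta_pos":[0,-0.0005,0.0015],"spin":0.15}]'
python3 -c "
from h import *
go([.5285,.077,.0905],.66); print(robot.read_state()['wrist_torque'])"
```

```text
t: 11.15
tool_pos: [0.5295, 0.0767, 0.0901]
orientation: [2.414, 1.993, 0.015]
force: [-2.1, -0.3, 6.0]
opening: 0.0516
t 11.15 pos [0.5295 0.0767 0.0901] jaw -0.19 F [-2.1 -0.3  6. ] open 0.0516 tz [ 0.015 -0.002 -1.   ]
delta [ 0.0001 -0.001  -0.0004] spin -0.85 q6 0.24
[-0.02602355  0.12267228 -0.05796596]
```

```bash
python3 -m pendant '[{"delta_pos":[0,-0.0005,0.0015],"spin":0.02},{"delta_pos":[0,-0.0005,0.003],"spin":0.02},{"delta_pos":[0,-0.0005,0.003],"spin":0.02}]'
python3 -c "
from h import *
go([.5285,.077,.0905],.66); print(robot.read_state()['wrist_torque'])"
```

```text
t: 11.45
tool_pos: [0.5296, 0.0767, 0.0877]
orientation: [2.433, 1.968, 0.017]
force: [-1.6, -0.0, 6.1]
opening: 0.0516
t 11.45 pos [0.5296 0.0767 0.0877] jaw -0.211 F [-1.6 -0.   6.1] open 0.0516 tz [ 0.016 -0.002 -1.   ]
delta [ 0.     -0.0011 -0.0028] spin -0.871 q6 0.26
[-0.04511625  0.13560866 -0.01766221]
```

```bash
python3 -m pendant '[{"delta_pos":[0,0,0.0015],"spin":0},{"delta_pos":[0,0,0.003],"spin":0},{"delta_pos":[0,0,0.0045],"spin":0},{"delta_pos":[0,0,0.006],"spin":0},{"delta_pos":[0,0,0.006],"spin":0}]' 1 55
python3 -c "
from h import *
go([.5285,.077,.0905],.66); print(robot.read_state()['wrist_torque'])"
```

```text
t: 11.95
tool_pos: [0.5298, 0.0768, 0.0822]
orientation: [2.433, 1.968, 0.018]
force: [-3.6, 0.8, 8.9]
opening: 0.0515
t 11.95 pos [0.5298 0.0768 0.0822] jaw -0.21 F [-3.6  0.8  8.9] open 0.0515 tz [ 0.016 -0.002 -1.   ]
delta [-0.0001 -0.0012 -0.0083] spin -0.87 q6 0.26
[-0.03185853  0.57231263 -0.03835517]
```

```bash
python3 -m pendant '[{"delta_pos":[0,-0.0003,0.001],"spin":0},{"delta_pos":[0,-0.0003,0.002],"spin":0},{"delta_pos":[0,-0.0003,0.003],"spin":0},{"delta_pos":[0,-0.0003,0.0045],"spin":0},{"delta_pos":[0,-0.0003,0.0045],"spin":0}]'
python3 -c "
from h import *
go([.5285,.077,.0905],.66); print(robot.read_state()['wrist_torque'])"
```

```text
t: 12.45
tool_pos: [0.53, 0.0769, 0.0813]
orientation: [2.433, 1.969, 0.018]
force: [-16.3, -1.6, 33.9]
opening: 0.0516
t 12.45 pos [0.53   0.0769 0.0813] jaw -0.21 F [-16.3  -1.6  33.9] open 0.0516 tz [ 0.017 -0.002 -1.   ]
delta [-0.0002 -0.0014 -0.0092] spin -0.87 q6 0.26
[-0.23188155  3.55795093 -0.01391443]
```

```bash
python3 -m pendant '[{"delta_pos":[-0.0002,-0.001,0.0025],"spin":0},{"delta_pos":[-0.0004,-0.002,0.0025],"spin":0},{"delta_pos":[-0.0004,-0.002,0.0025],"spin":0}]'
python3 - <<'E'
from h import *
go([.5285,.077,.0905],.66); print(robot.read_state()['wrist_torque'])
c=robot.read_camera("scene");cv2.imwrite("pics/s8.png",cv2.resize(c["color"][150:250,290:400],None,fx=6,fy=6,interpolation=cv2.INTER_CUBIC))
for l in("cap","cap_top","cover_edge","hinge_mid"):
        for m in robot.mark_of("scene",l):
            X=w(c,m["location"])
            if abs(X[0]-.528)<.03 and abs(X[1]-.13)<.08: print(l,round(m["score"],2),X.round(4),proj(c,X).round(1))
for z in(.114,.116,.118): print(z,proj(c,[.5285,.077,z]).round(1))
E
```

```text
t: 12.75
tool_pos: [0.53, 0.0769, 0.0815]
orientation: [2.43, 1.967, 0.024]
force: [-2.8, -1.2, 17.0]
opening: 0.0516
t 12.75 pos [0.53   0.0769 0.0815] jaw -0.21 F [-2.8 -1.2 17. ] open 0.0516 tz [ 0.021 -0.002 -1.   ]
delta [-0.0002 -0.0014 -0.009 ] spin -0.87 q6 0.26
[-0.16075403  0.82159441 -0.02078669]
cap 0.55 [0.5299 0.0795 0.0687] [338.6 216.5]
cap 0.18 [ 5.308e-01  7.810e-02 -1.000e-04] [336.9 235.2]
cap_top 0.61 [0.5279 0.073  0.12  ] [337.1 201.5]
cover_edge 0.96 [0.5222 0.1904 0.2136] [383.5 170.5]
hinge_mid 0.71 [0.5263 0.185  0.0867] [376.6 209.8]
0.114 [338.4 203.4]
0.116 [338.5 202.8]
0.118 [338.5 202.2]
```

View pics/s8.png

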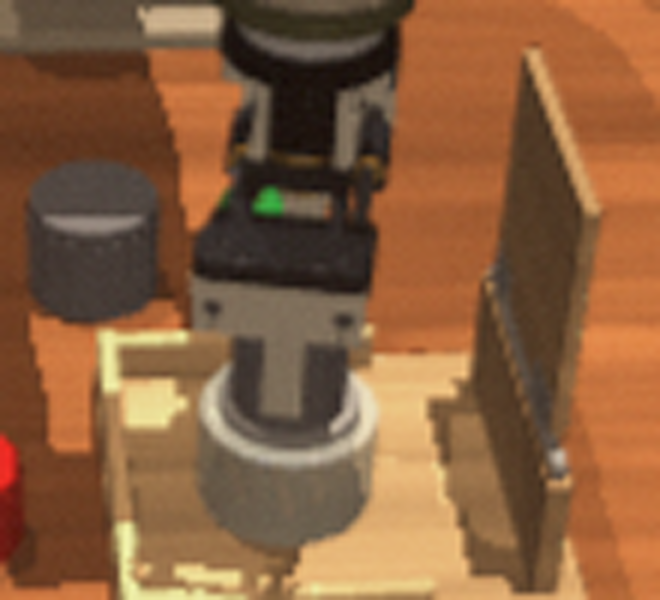

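```bash
python3 -m pendant '[{"delta_pos":[0.0003,0.0015,0.0018],"spin":0},{"delta_pos":[0.0006,0.003,0.0018],"spin":0},{"delta_pos":[0.0006,0.003,0.0018],"spin":0}]'
python3 - <<'E'
from h import *
go([.5285,.077,.0905],.66); print(robot.read_state()['wrist_torque'])
E
```

```text
t: 13.3
tool_pos: [0.5307, 0.077, 0.0813]
orientation: [2.433, 1.97, 0.016]
force: [-21.9, -0.1, 29.5]
opening: 0.0518
t 13.3 pos [0.5307 0.077  0.0813] jaw -0.21 F [-21.9  -0.1  29.5] open 0.0518 tz [ 0.015 -0.002 -1.   ]
delta [-0.0005 -0.002  -0.0092] spin -0.87 q6 0.26
[-0.15278055  4.48005359  0.190764  ]
```

```bash
python3 -m pendant '[{"delta_pos":[0.0005,0.0025,0.001],"spin":0},{"delta_pos":[0.0005,0.0025,0.001],"spin":0},{"delta_pos":[0.0005,0.0025,0.001],"spin":0}]'
python3 -c "
from h import *
go([.5285,.077,.0905],.66)"
python3 -m pendant '[{"delta_pos":[0.0005,0.0025,0.001],"spin":0},{"delta_pos":[0.0005,0.0025,0.001],"spin":0},{"delta_pos":[0.0005,0.0025,0.001],"spin":0}]'
python3 -c "
from h import *
go([.5285,.077,.0905],.66)"
```

```text
t: 13.6
tool_pos: [0.5307, 0.077, 0.0813]
orientation: [2.435, 1.972, 0.009]
force: [-20.8, -0.8, 23.5]
opening: 0.0515
t 13.6 pos [0.5307 0.077  0.0813] jaw -0.209 F [-20.8  -0.8  23.5] open 0.0515 tz [ 0.009 -0.003 -1.   ]
delta [-0.0005 -0.002  -0.0093] spin -0.869 q6 0.26
t: 13.9
tool_pos: [0.5306, 0.0771, 0.0811]
orientation: [2.437, 1.975, 0.002]
force: [-20.1, -0.6, 24.5]
opening: 0.0513
t 13.9 pos [0.5306 0.0771 0.0811] jaw -0.209 F [-20.1  -0.6  24.5] open 0.0513 tz [ 0.004 -0.003 -1.   ]
delta [-0.0005 -0.002  -0.0094] spin -0.869 q6 0.26
```

```bash
python3 -m pendant '[{"delta_pos":[-0.0001,-0.0005,0.0022],"spin":0},{"delta_pos":[-0.0001,-0.0005,0.0024],"spin":0},{"delta_pos":[-0.0001,-0.0005,0.0024],"spin":0},{"delta_pos":[-0.0001,-0.0005,0.0024],"spin":0}]' 1 55
python3 - <<'E'
from h import *
go([.5285,.077,.0905],.66); print(robot.read_state()['wrist_torque'])
for n in("scene","top"):
    c=robot.read_camera(n)
    for l in("cap","cap_top","cover_edge","hinge_mid","board","screw_jar","bin"):
        for m in robot.mark_of(n,l)[:2]: print(n,l,round(m["score"],2),w(c,m["location"]).round(4))
go([.5285,.077,.0905],.66)
E
```

```text
t: 14.3
tool_pos: [0.5306, 0.0771, 0.0812]
orientation: [2.436, 1.975, 0.002]
force: [-11.4, -1.0, 22.2]
opening: 0.0516
t 14.3 pos [0.5306 0.0771 0.0812] jaw -0.208 F [-11.4  -1.   22.2] open 0.0516 tz [ 0.004 -0.003 -1.   ]
delta [-0.0005 -0.002  -0.0093] spin -0.868 q6 0.26
[-0.19178787  2.066838    0.07489916]
scene cap 0.85 [ 0.5381 -0.0747  0.0014]
scene cap 0.85 [0.7079 0.0364 0.0057]
scene cap_top 0.84 [ 0.3459 -0.0034  0.0597]
scene cap_top 0.72 [0.5293 0.0741 0.1167]
scene cover_edge 0.67 [0.5209 0.1913 0.2151]
scene hinge_mid 0.98 [0.5264 0.1853 0.0898]
scene board 0.82 [ 0.5703 -0.3974  0.0047]
scene screw_jar 0.69 [ 0.7866 -0.0854 -0.0015]
scene bin 0.72 [0.5772 0.4903 0.0011]
scene bin 0.36 [0.5313 0.08   0.001 ]
top cap 0.57 [0.7102 0.0345 0.0015]
top cap 0.56 [ 0.3486 -0.0078  0.0007]
top cap_top 0.81 [ 0.541  -0.0723  0.0453]
top cap_top 0.74 [ 0.3443 -0.0106  0.0614]
top cover_edge 0.7 [0.5276 0.1898 0.2138]
top hinge_mid 0.89 [0.5258 0.1871 0.0829]
top board 0.67 [ 0.5722 -0.4047  0.0009]
top screw_jar 0.71 [ 0.7842 -0.0796 -0.0015]
top bin 0.58 [ 5.749e-01  4.916e-01 -5.000e-04]
t 15.1 pos [0.5306 0.077  0.0812] jaw -0.208 F [-10.8  -1.7  22.3] open 0.0512 tz [ 0.004 -0.003 -1.   ]
delta [-0.0005 -0.002  -0.0093] spin -0.868 q6 0.26
```

```bash
python3 -c "
from h import *
robot.close_job(); go([.5285,.077,.0905],.66)"
```

```text
the job is handed in; nothing more can be done
the job is handed in; nothing more can be done
```

The job is handed in at about 15 s of the 51 s allowed. The cover is upright and the gripper is still holding the cap pushed home.

- **Cover:** I pushed it back with the closed fingers. A vertical line drawn over the picture fits it. The network marks disagree a little: most readings put it 0.02 to 0.05 rad past upright, one near 0.
- **Cap:** I turned it clockwise with light pushes until it dropped, about 0.85 rad from the start. I then pressed it to a hard stop.
    - **Travel:** It went about 9.6 mm below where the pin had stopped it, against 10 mm expected. The total is about 13 mm from the start, but the start reading was noisy by 1–2 mm. The one camera reading of the cap top was 116.7 mm. That camera had read about 3.5 mm high before, so it fits the 114 mm expected at home.
    - **Tilt:** The gripper had tilted 0.02 rad while pressing, so I straightened it to about 0.004 rad.
    - **At hand-in:** It was pushing down with about 22 N at a commanded grip of 55 N. About 11 N of side force against the neck remained.
- **Board, screw-top jar and bin:** They read where they were at the start, within the accuracy of the networks.

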